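Slide a sample board into its locating notches and bolt it

TASK

With your fingertips, push the white sample board along its rails by its trailing edge until it drops into the locating notches, then push the red knob of the slide bolt back towards the board as far as it goes so that the board is locked for sampling. Do not grip or lift anything, keep the glass tubes standing in their carrier, and leave the things round about where they are.

Things in the scene. Friction and masses are not known exactly. Their poses are not given: they have to be found in the camera images.
- dock: fixed aluminium base plate 400 x 214 x 8 mm with two grey side fences 40 mm high, inner faces 87 mm either side of the middle (2 mm play for the board). Origin on the bench top below the middle line of the track; +x is the way the board is pushed, z up; the plate reaches from x = -185 to +215 mm
- track (a point): point over the dock's origin at the level of the rail tops, 28 mm above the bench. Blue strips 45 to 77 mm either side of the middle line (bare plate between) have four yellow-floored notches 15 mm long, 6 mm deep. Strips and bolt are clamped elsewhere each time: the board drops in with its centre at dock x between 30 and 70 mm, to be felt or seen
- board: loose white board 160 (x, travel) x 170 x 14 mm on four feet 8 mm high, 0.45 to 0.75 kg with its carrier. Origin below its middle at the feet's undersides, axes as the dock's: 28 mm above the bench on the rails, 22 mm with all feet in the notches. Starts at dock x = -70 to -40 mm. Sliding friction 2 to 6 N; in the notches the push rises sharply, and it holds against at least 20 N
- board_edge (a point): middle of the board's trailing (-x) edge face, where to push: 80 mm behind the board's origin and 15 mm above it; the face is 14 mm high. A black rubber strip marks this edge on the top
- carrier: grey six-slot tube carrier 24 (x) x 151 (y) x 56 mm, fixed across the board's top 5 mm ahead of its middle; origin at its underside; holds three glass tubes
- bolt (a joint): slide bolt at the rails' far end: 0 = drawn back (0 to 4 mm at the start), 0.025 m = fully home, its steel tongue 15 mm over the board's leading edge. Moves towards dock -x, stays where it is left, takes 2 to 4 N. The tongue passes 3 mm above a seated board but strikes the edge of one still riding on the rails
- bolt_knob (a point): middle of the top of the bolt's red knob: 18 mm across, 26 mm tall, top 79 mm above the bench. Push its far (dock +x) side towards dock -x. The steel tongue below it (24 mm wide, top 53 mm above the bench) runs on 20 mm beyond the knob's middle; grey cheeks beside it reach 55 mm
- tube_a: open glass tube, 78 mm tall and 13 mm across, standing loose in a slot of the grey carrier on the board; origin at its lower end
- tube_b: open glass tube, 86 mm tall and 13 mm across, standing loose in a slot of the grey carrier on the board; origin at its lower end
- tube_c: open glass tube, 78 mm tall and 13 mm across, standing loose in a slot of the grey carrier on the board; origin at its lower end
- red_bottle: bystander: reagent bottle with red cap, 58 mm across, 130 mm tall; origin at its underside
- white_bottle: bystander: reagent bottle with white cap, 54 mm across, 120 mm tall; origin at its underside
- tape_roll: bystander: roll of tape, 98 mm across, 25 mm high; origin at its underside
- tip_box: bystander: blue pipette tip box, 75 x 112 x 62 mm; origin at its underside

How it is judged:
By the outcome, as a careful person would: the job done as asked, in the order asked, and still so for the second after the job is handed in, with the robot touching nothing.
It also fails if it takes over 48 s, if anything falls off the work surface, if the arm or the gripper's body presses on something with over 40 N, if the wrist force passes 120 N, or if a joint passes its speed limit or range.

ROBOT

A 6-joint arm with a two-finger parallel gripper is mounted at the origin on a cart in front of the work surface, level with it; the furniture and walls round the work are solid. World frame = base frame: x ahead of the robot, y to its left, z up, the work surface at z = 0. Lengths are in mm, angles in rad, forces in N, time in s.
With the tool pointing down it reaches from about 275 to 1000 mm from the base axis. Payload 8.4 kg.
Tool frame: the origin (TCP) lies midway between the tips of the shut fingers; the grasp point (between the pads) lies 19 mm behind it; z points along the fingers, x is the direction in which the jaws open and shut, and the axes are right-handed (so a half turn about z gives the same grasp; the last joint's range is limited). The gripper opens to 85 mm and grips with 20 to 120 N. Pads are 22 mm wide; open, the fingers measure 114 mm over their backs; the gripper's body (76 mm by 85 mm) begins 54 mm behind the grasp point. The pads swing forward as they close: fully open they stand 13 mm farther back than shut.
Start: joints at [-1.274, 0.353, 1.633, -0, 1.155, -0.002], TCP at [183.982, -597.309, 231.281] pointing down, gripper open.
Joint ranges: [-2.63, 2.63], [-0.92, 2.1], [0.06, 2.66], [-1.3, 4.44], [0, 2.69], [-3.02, 3.02]. Speed limits (rad/s): [2.22, 2.22, 2.79, 3.14, 3.14, 3.14].

INTERFACE

Orientations are given as [roll, pitch, yaw] about the fixed x, y, z axes, in that order (R = Rz(yaw) Ry(pitch) Rx(roll)).
In Python, from rig import r, viewer, models gives the robot as it stands. The module is installed in compiled form; this text tells all that it offers.
- The arm moves only by the tool carry_out, never from a script. Its argument "targets" is a list of rows, each an object with "twist": the turn, a rotation vector about the tool's x, y, z in units of 90 degrees (1.0 is 90 degrees), a list of three; "delta_pos": the shift along the tool's x, y, z in units of 0.6 m (1.0 is 0.6 m), a list of three; "grip": the closure, from -1 (fully open) to 1 (shut), so that 0 is half open. A call has 1 to 5 rows; each row is the pose to reach, as a shift and turn from the pose commanded when the call began, along the tool's axes at that moment; what a row does not reach only later rows make up. A row lasts 1/12 s, in which the tool goes at most 41.7 mm and 7.16 degrees, less where a joint would pass 70% of its speed; a pose out of reach is approached as far as the arm can. A call with a number of a shift or a turn outside -1 to 1 is refused whole. A call with a gripper value outside its range is refused whole. The fingers move at their own pace and stop on an object; "newtons" is the grip in N (left out, the last holds). Time passes only in rows, so rows that repeat a pose let the fingers close. It gives the time, the measured TCP pose, the force and the opening at its end, in the units of the state.
- r.sense(): the state, without advancing time (a new reading comes with each control period).
- viewer.grab_frame(name): name is "scene" or "top" or "wrist"; returns (picture, depth): 400x640x3 uint8, red, green, blue; 400x640 float32, mm along the optical axis (not along the pixel's ray), 0 where there is no reading.
- viewer.calibration(name): a dict with "mtx" (3x3 intrinsics, pixels), "extrinsics" (4x4, takes a point from camera to world coordinates). Camera axes: x right, y down, z forward; pixel columns grow to the right and rows downward; lengths in mm; the calibration is good to about 2 mm. A picture is of the moment at which its call begins: read the wrist's pose just before it. calibration takes no time and is no camera call; for the wrist camera it gives the pose at the moment of the call.
- r.sign_off(): hands the job in, once; it reports no verdict.
Trained networks look in the newest picture that a camera, given by its name, has taken for a name from the list of things; names that differ only in an ending like _2 or _b are one class to them, and where a whole thing is asked for, a point or a joint stands for the part that bears it (a point fixed in the world has none). Each returns a list of dicts, best first, with "confidence" (0 to 1); they miss things now and then, are a little off and sometimes report something else, mostly with a low value. They report only what shows in the picture. A call takes as long as a camera call.
- models.cut_out(query, camera): "pixels" (400x640 bool, what is visible of it) and "position" ([column, row] in pixels, amid what is visible of it).
The state is a dict: "clock": time; "qpos": joint angles; "qvel": joint speeds; "joint_efforts": joint torques, N m; "eef_pos": TCP position; "tcp_rot": TCP orientation; "contact_force": force on the tool from outside, world axes, zero at the start; "wrist_torque": the same for the moment, N m; "opening": opening from 0.0 (shut) to 1.0 (fully open).
Only numpy, scipy, OpenCV 4.12 (cv2) and the standard library are available. Lean on these libraries where they do the work, as an engineer would, in place of code of your own. Each camera call takes 0.05 s, during which the arm holds its last target. There are 200 camera calls.

## Working session

There is one attempt and no reset: what is moved stays moved. The work goes in short steps, Python scripts to look and compute and a tool call to move; the robot and the scene stay as the last step left them, time stands still between calls to the robot, and variables do not carry over. Pictures are saved under pics/ and viewed, about 8 in all and at most 12, crops included, and the job is handed in when it is done.

Besides the shell and the picture viewer there is one more tool, called after "Request:" as name(argument=value, ...) on one line, values as JSON. carry_out: Moves the arm, as the interface text tells. Shifts and turns lie within -1 to 1; 1 stands for 0.6 m of shift or 90 degrees of turn. Its arguments: {"type":"object","properties":{"targets":{"type":"array","items":{"type":"object","properties":{"twist":{"type":"array","items":{"type":"number","minimum":-1,"maximum":1}},"delta_pos":{"type":"array","items":{"type":"number","minimum":-1,"maximum":1}},"grip":{"type":"number"}}}},"newtons":{"type":"number"}},"required":["targets"]}

```bash
mkdir -p pics
cat > h.py <<'E'
import numpy as np, cv2
from rig import r, viewer, models
def grab(n,save=None):
    c=viewer.calibration(n); p,d=viewer.grab_frame(n)
    if save: cv2.imwrite('pics/'+save,p[:,:,::-1])
    return p,d,c
def pts(d,c):
    K=c['mtx'];T=np.array(c['extrinsics']);v,u=np.mgrid[0:400,0:640]
    P=np.stack([(u-K[0][2])/K[0][0]*d,(v-K[1][2])/K[1][1]*d,d],-1)
    W=P@T[:3,:3].T+T[:3,3]; W[d==0]=np.nan
    return W
E
python3 - <<'E'
from h import *
s=r.sense();print(s)
ims=[]
for n in('top','scene'):
    p,d,c=grab(n);W=pts(d,c);np.save(n+'.npy',W);cv2.imwrite(f'{n}.png',p[:,:,::-1]);ims.append(p[:,:,::-1])
    print(n,np.array(c['extrinsics']).round(2).tolist())
    for q in('board','dock','bolt_knob','carrier','bolt','tube_a','red_bottle','white_bottle','tape_roll','tip_box'):
        for o in models.cut_out(q,n)[:3]:
            m=o['pixels'];w=W[m];w=w[~np.isnan(w[:,0])]
            print(q,round(o['confidence'],2),np.round(o['position']),m.sum(),np.median(w,0).round(0) if len(w) else '',np.percentile(w,[2,98],axis=0).round(0).tolist() if len(w) else '')
cv2.imwrite('pics/a.png',cv2.resize(np.vstack(ims),(480,600))); cv2.imwrite('pics/top.png',ims[0]);cv2.imwrite('pics/scene.png',ims[1])
E
```

```text
{'clock': 0.0, 'qpos': array([-1.27441387e+00,  3.53648888e-01,  1.63413356e+00,  5.43154667e-06,
        1.15522308e+00, -2.42798962e-03]), 'qvel': array([-0.00185252,  0.0001251 ,  0.00075725, -0.00219818, -0.00018689,
       -0.00035944]), 'joint_efforts': array([ 6.16715661e-04, -6.05255270e+01, -3.42067015e+01,  4.90270054e-05,
        9.37916804e-03,  1.66068895e-05]), 'eef_pos': array([ 183.83334626, -596.84653183,  230.5614742 ]), 'tcp_rot': array([-3.14158426e+00,  1.41286506e-03, -1.27198807e+00]), 'contact_force': array([-0.76821444,  0.36550592, -0.4033999 ]), 'wrist_torque': array([-0.00890328, -0.01166348, -0.03517569]), 'opening': 0.9990884490781471}
top [[0.03, -0.98, 0.17, 381.59], [-1.0, -0.03, 0.01, 7.83], [-0.01, -0.17, -0.98, 1633.37], [0.0, 0.0, 0.0, 1.0]]
board 0.69 [326. 236.] 1831 [524.  21.  51.] [[449.0, -53.0, 43.0], [606.0, 98.0, 109.0]]
dock 0.91 [298. 238.] 3086 [513. 119.   9.] [[419.0, -120.0, -1.0], [631.0, 271.0, 44.0]]
bolt_knob 0.54 [265. 232.] 97 [525. 247.  54.] [[515.0, 219.0, 47.0], [538.0, 272.0, 83.0]]
carrier 0.71 [323. 238.] 115 [514.  27.
[... 1680 characters left out ...]
[[575.0, 24.0, 109.0], [588.0, 38.0, 135.0]]
tube_a 0.56 [348. 195.] 68 [535.  33. 125.] [[530.0, 23.0, 94.0], [542.0, 38.0, 143.0]]
red_bottle 0.79 [229. 226.] 966 [739. 291.  69.] [[725.0, 213.0, -1.0], [791.0, 306.0, 129.0]]
red_bottle 0.27 [363. 204.] 73 [488.  34. 117.] [[482.0, 25.0, 79.0], [495.0, 38.0, 136.0]]
white_bottle 0.77 [249. 212.] 653 [765. 193.  65.] [[752.0, 165.0, 3.0], [790.0, 207.0, 119.0]]
white_bottle 0.21 [334. 250.] 3139 [472. 158.   7.] [[418.0, -100.0, 0.0], [623.0, 280.0, 39.0]]
tape_roll 0.55 [211. 296.] 907 [652. 445.  18.] [[610.0, 396.0, -2.0], [701.0, 487.0, 25.0]]
tip_box 0.94 [418. 179.] 590 [ 504. -349.   51.] [[466.0, -430.0, 1.0], [562.0, -323.0, 62.0]]
```

Run:
```python
from h import *
W=np.load('top.npy');S=np.load('scene.npy')
for n,A in(('top',W),('scene',S)):
  for nm,lo,hi,box in(('plate',4,11,(380,670,-160,310)),('fence',34,43,(400,660,-150,300)),('boardtop',47,53,(430,630,-90,150)),('knob',70,90,(500,550,200,300)),('bolt',46,58,(500,550,180,300))):
    m=(A[...,2]>lo)&(A[...,2]<hi)&(A[...,0]>box[0])&(A[...,0]<box[1])&(A[...,1]>box[2])&(A[...,1]<box[3])
    q=A[m][:,:2].astype(np.float32)
    if len(q)>3:
        (c,s,a)=cv2.minAreaRect(q); print(n,nm,len(q),np.round(c,1),np.round(s,1),round(a,2),np.median(A[m],0).round(1))
a=cv2.imread('top.png')[170:300,220:400];b=cv2.imread('scene.png')[160:310,240:440]
cv2.imwrite('pics/c1.png',np.vstack([cv2.resize(a,(400*2,290*2))[:, :],])[:600])
cv2.imwrite('pics/c2.png',cv2.resize(b,(800,600),interpolation=cv2.INTER_CUBIC))
```

```text
top plate 2145 [524.8  74.9] [470.  289.4] 89.97 [517.2 123.8   7.1]
top fence 363 [526.3  72.6] [386.7 188.4] 89.86 [506.2  72.8  39.1]
top boardtop 991 [524.3  43.8] [201.9 182.9] 89.18 [524.4   9.2  50.1]
top knob 20 [525.7 256.1] [16.3 14.5] 75.85 [526.1 255.1  79.7]
top bolt 140 [525.4 246.1] [49.  60.6] 0.25 [523.4 242.   52.7]
scene plate 1961 [523.8  81.7] [216.5 402.1] 0.03 [501.7 180.2   6.5]
scene fence 591 [523.5  76.8] [390.2 189.4] 89.79 [441.6 105.2  37.9]
scene boardtop 798 [523.3  27. ] [162.  169.8] 89.54 [504.5  66.5  48.7]
scene knob 37 [525.  259.2] [15.6 18.7] 82.67 [522.5 260.4  76.5]
scene bolt 205 [522.3 249.7] [64.7 44. ] 87.47 [517.9 257.   51.5]
```

View pics/c1.png

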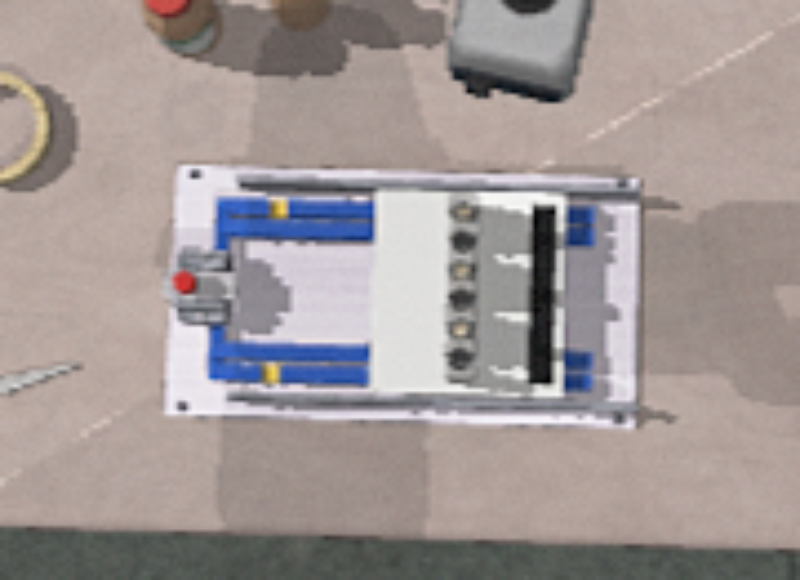

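View pics/c2.png

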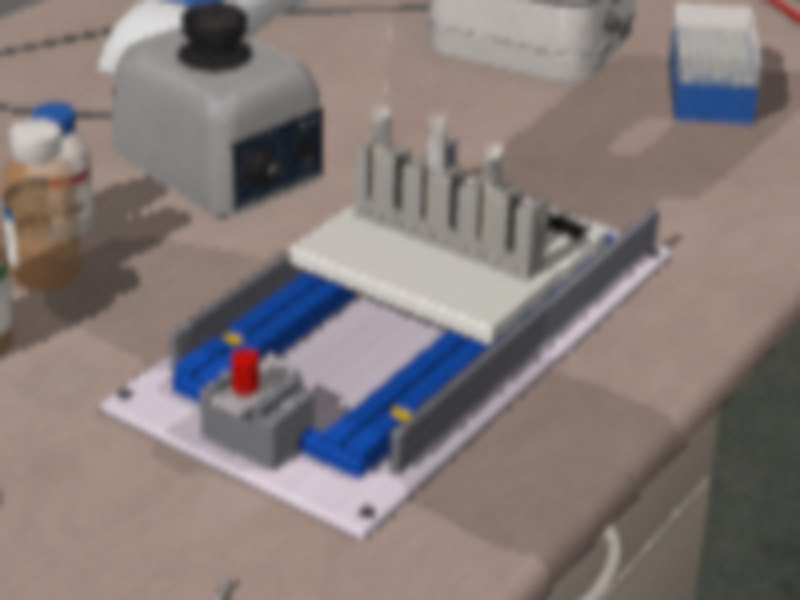

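View pics/scene.png

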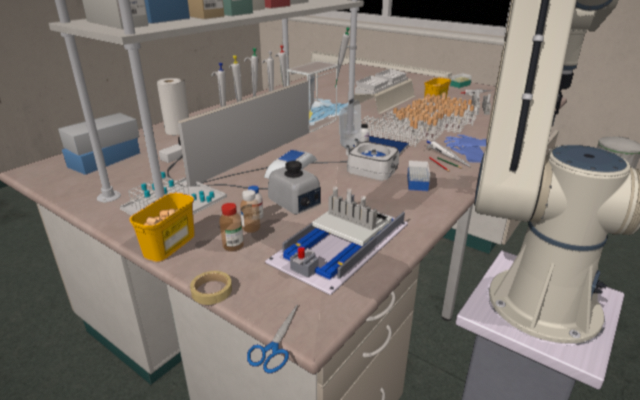

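Run:
```python
from h import *
for n in('top','scene'):
  A=np.load(n+'.npy');p=cv2.imread(n+'.png').astype(int);b,g,rd=p[...,0],p[...,1],p[...,2]
  X,Y,Z=A[...,0],A[...,1],A[...,2]; box=(X>400)&(X<650)&(Y>-150)&(Y<300)
  for lo,hi in((425,445),(605,625)):
    m=box&(Z>30)&(Z<45)&(X>lo)&(X<hi)
    if m.sum()>20: print(n,'fence slope dx/dy',m.sum(),np.polyfit(Y[m],X[m],1).round(4),Y[m].min(),Y[m].max())
  m=box&(rd>150)&(g>120)&(b<80); print('yellow',[ (q.round(0)).tolist() for q in A[m]][:24])
  m=box&(rd>130)&(g<60)&(b<60); print('red',m.sum(),np.median(A[m],0).round(1),np.percentile(A[m],[3,97],axis=0).round(1).tolist())
  m=box&(p.max(-1)<45)&(Z>45)&(Z<56)&(Y<10);print('black',m.sum(),A[m].min(0).round(1),A[m].max(0).round(1),np.polyfit(X[m],Y[m],1))
  m=box&(Z>46)&(Z<54)&(p.min(-1)>150)&(Y<130)
  for x0 in range(450,600,15):
    k=m&(X>x0)&(X<x0+15)
    if k.sum(): print(x0+7,Y[k].min().round(1),Y[k].max().round(1),end=' | ')
  print()
```

```text
top fence slope dx/dy 179 [-8.000000e-04  4.357975e+02] -119.07160142198953 221.36381873983925
top fence slope dx/dy 181 [6.00000e-04 6.15893e+02] -120.94910765101571 222.55608338583392
yellow [[597.0, 189.0, 20.0], [592.0, 188.0, 29.0], [589.0, 190.0, 17.0], [590.0, 186.0, 15.0], [456.0, 190.0, 24.0], [452.0, 190.0, 25.0]]
red 11 [524.2 256.2  80.2] [[520.5, 249.9, 75.7], [527.9, 260.3, 83.5]]
black 146 [453.7 -46.3  45.1] [595.2 -29.1  55.9] [ 2.69837632e-04 -3.77272133e+01]
457 -55.8 99.2 | 472 -55.6 99.5 | 487 -55.4 100.1 | 502 -54.9 100.4 | 517 -54.6 101.4 | 532 -54.3 101.7 | 547 -54.0 102.1 | 562 -53.8 99.1 | 577 -53.5 99.7 | 592 -53.4 100.1 | 
scene fence slope dx/dy 389 [-4.500000e-03  4.341437e+02] -117.9725404077783 224.77668448029465
scene fence slope dx/dy 148 [2.900000e-03 6.121235e+02] -116.67497574476465 227.40101813224567
yellow [[599.0, 184.0, 20.0], [594.0, 186.0, 23.0], [592.0, 188.0, 22.0], [458.0, 185.0, 19.0], [456.0, 184.0, 20.0], [454.0, 183.0, 20.0], [454.0, 187.0, 20.0], [450.0, 188.0, 22.0]]
red 50 [521.8 263.9  71.9] [[516.7, 254.3, 57.7], [528.3, 267.4, 78.2]]
black 15 [454.2 -46.   45.6] [480.2 -34.6  50.7] [-0.18566339 46.6795115 ]
457 -22.3 104.9 | 472 40.7 108.4 | 487 40.7 106.4 | 502 40.4 105.2 | 517 39.7 106.2 | 532 39.2 105.9 | 547 40.5 106.1 | 562 40.1 107.7 | 577 39.9 105.2 | 592 40.5 104.7 |
```

Request:
carry_out(targets=[{"delta_pos": [-0.625,-0.786,0.05],"twist": [0,0,-0.81],"grip": 1},{"delta_pos": [-0.625,-0.786,0.05],"twist": [0,0,-0.81],"grip": 1},{"delta_pos": [-0.625,-0.786,0.05],"twist": [0,0,-0.81],"grip": 1},{"delta_pos": [-0.625,-0.786,0.05],"twist": [0,0,-0.81],"grip": 1},{"delta_pos": [-0.625,-0.786,0.05],"twist": [0,0,-0.81],"grip": 1}], newtons=20)

```text
clock: 1.52
eef_pos: [302.1, -424.0, 220.9]
tcp_rot: [3.142, -0.0, -0.641]
contact_force: [1.4, 0.3, 0.0]
opening: 0.299
```

Request:
carry_out(targets=[{"delta_pos": [-0.026,-0.654,0.035],"twist": [0,0,-0.4],"grip": 1},{"delta_pos": [-0.026,-0.654,0.035],"twist": [0,0,-0.4],"grip": 1},{"delta_pos": [-0.026,-0.654,0.035],"twist": [0,0,-0.4],"grip": 1},{"delta_pos": [-0.026,-0.654,0.035],"twist": [0,0,-0.4],"grip": 1},{"delta_pos": [-0.026,-0.654,0.035],"twist": [0,0,-0.4],"grip": 1}])

```text
clock: 1.93
eef_pos: [421.1, -253.0, 210.0]
tcp_rot: [3.141, -0.001, -0.016]
contact_force: [-0.1, -0.2, 0.5]
opening: 0.005
```

Request:
carry_out(targets=[{"delta_pos": [0.172,-0.255,0.017],"twist": [0,0,-0.01],"grip": 1},{"delta_pos": [0.172,-0.255,0.017],"twist": [0,0,-0.01],"grip": 1},{"delta_pos": [0.172,-0.255,0.017],"twist": [0,0,-0.01],"grip": 1},{"delta_pos": [0.172,-0.255,0.017],"twist": [0,0,-0.01],"grip": 1},{"delta_pos": [0.172,-0.255,0.017],"twist": [0,0,-0.01],"grip": 1}])

```text
clock: 2.35
eef_pos: [529.1, -100.4, 199.6]
tcp_rot: [-3.141, -0.002, -0.004]
contact_force: [0.2, 0.0, 0.5]
opening: -0.001
```

Run:
```python
from h import *
s=r.sense();print(s['eef_pos'],s['tcp_rot'],s['contact_force'])
p,d,c=grab('wrist','w1.png');A=pts(d,c);X,Y,Z=A[...,0],A[...,1],A[...,2]
m=(Z>44)&(Z<56)&(X>440)&(X<610)&(p.min(-1)>150)
for x0 in range(440,610,15):
    k=m&(X>x0)&(X<x0+15)
    if k.sum()>10: print(x0+7,np.percentile(Y[k],[.5,99.5]).round(1),np.median(Z[k]).round(1))
print(np.percentile(X[m],[.5,99.5]))
m=(p.max(-1)<45)&(Z>44)&(Z<56)&(X>440)&(X<610);print('strip',m.sum(),np.percentile(A[m],[1,99],axis=0).round(1)) if m.sum() else 0
for lo,hi in((425,445),(605,625)):
    m=(Z>36)&(Z<44)&(X>lo)&(X<hi)
    if m.sum(): print('fence',m.sum(),np.polyfit(Y[m],X[m],1),Y[m].min(),np.percentile(X[m],[2,98]))
```

```text
[ 529.13756343 -100.40033308  199.6399101 ] [-3.14072378e+00 -1.52678702e-03 -4.44487926e-03] [0.16205096 0.03261093 0.53537676]
447 [-55.5  20.2] 48.8
462 [-55.7  47.9] 48.8
477 [-55.8  15.5] 48.9
492 [-55.9  29.8] 48.8
507 [-56.   47.5] 48.9
522 [-55.2  45.9] 48.8
537 [-56.2  15.1] 48.8
552 [-56.2  15.1] 48.8
567 [-56.2  47.6] 48.8
582 [-56.4  44.1] 48.8
597 [-55.6  45.3] 48.8
612 [-55.7  20.7] 48.8
[442.6852415  609.32448618]
strip 4306 [[453.3 -49.5  47.6]
 [598.9 -28.7  51. ]]
fence 1228 [-3.26887336e-03  4.35960251e+02] -120.85049425652852 [432.6823935  439.15281498]
fence 1172 [7.60801372e-03 6.16859931e+02] -121.26640583385951 [613.21206849 619.83507391]
```

View pics/w1.png

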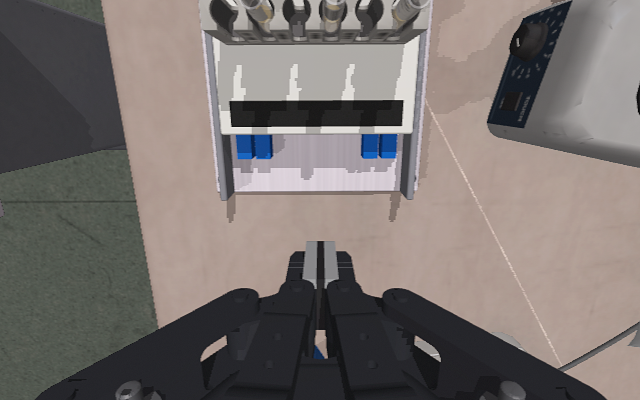

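Request:
carry_out(targets=[{"delta_pos": [-0.005,0,0.069],"grip": 1},{"delta_pos": [-0.005,0,0.138],"grip": 1},{"delta_pos": [-0.005,0,0.207],"grip": 1},{"delta_pos": [-0.005,0,0.272],"grip": 1},{"delta_pos": [-0.005,-0.015,0.272],"grip": 1}])

```text
schema error: expected keys twist, delta_pos, grip
```

Request:
carry_out(targets=[{"delta_pos": [-0.005,0,0.069],"twist": [0,0,0],"grip": 1},{"delta_pos": [-0.005,0,0.138],"twist": [0,0,0],"grip": 1},{"delta_pos": [-0.005,0,0.207],"twist": [0,0,0],"grip": 1},{"delta_pos": [-0.005,0,0.272],"twist": [0,0,0],"grip": 1},{"delta_pos": [-0.005,-0.015,0.272],"twist": [0,0,0],"grip": 1}])

```text
clock: 2.82
eef_pos: [518.8, -95.0, 29.9]
tcp_rot: [-3.14, 0.011, -0.007]
contact_force: [-2.0, 0.6, 0.3]
opening: 0.004
```

Request:
carry_out(targets=[{"delta_pos": [0,-0.005,0],"twist": [0,0,0],"grip": 1},{"delta_pos": [0,-0.01,0],"twist": [0,0,0],"grip": 1},{"delta_pos": [0,-0.01,0],"twist": [0,0,0],"grip": 1},{"delta_pos": [0,-0.01,0],"twist": [0,0,0],"grip": 1}])

```text
clock: 3.15
eef_pos: [525.7, -89.2, 39.0]
tcp_rot: [3.141, -0.004, -0.006]
contact_force: [0.2, -0.1, -0.2]
opening: 0.004
```

Request:
carry_out(targets=[{"delta_pos": [0,-0.005,0.002],"twist": [0,0,0],"grip": 1},{"delta_pos": [0,-0.01,0.004],"twist": [0,0,0],"grip": 1},{"delta_pos": [0,-0.015,0.005],"twist": [0,0,0],"grip": 1},{"delta_pos": [0,-0.02,0.005],"twist": [0,0,0],"grip": 1},{"delta_pos": [0,-0.025,0.005],"twist": [0,0,0],"grip": 1}])

```text
clock: 3.57
eef_pos: [523.9, -73.7, 33.5]
tcp_rot: [-3.142, -0.0, -0.006]
contact_force: [0.5, -0.4, -0.4]
opening: -0.005
```

Request:
carry_out(targets=[{"delta_pos": [0,-0.004,0],"twist": [0,0,0],"grip": 1},{"delta_pos": [0,-0.008,0],"twist": [0,0,0],"grip": 1},{"delta_pos": [0,-0.012,0],"twist": [0,0,0],"grip": 1},{"delta_pos": [0,-0.016,0],"twist": [0,0,0],"grip": 1},{"delta_pos": [0,-0.02,0],"twist": [0,0,0],"grip": 1}])

```text
clock: 3.98
eef_pos: [524.0, -62.1, 33.4]
tcp_rot: [3.141, 0.0, -0.006]
contact_force: [-1.1, -3.1, -0.6]
opening: -0.001
```

Request:
carry_out(targets=[{"delta_pos": [0,-0.006,0],"twist": [0,0,0],"grip": 1},{"delta_pos": [0,-0.012,0],"twist": [0,0,0],"grip": 1},{"delta_pos": [0,-0.018,0],"twist": [0,0,0],"grip": 1},{"delta_pos": [0,-0.024,0],"twist": [0,0,0],"grip": 1},{"delta_pos": [0,-0.03,0],"twist": [0,0,0],"grip": 1}])

```text
clock: 4.4
eef_pos: [524.0, -43.6, 33.4]
tcp_rot: [-3.142, 0.0, -0.006]
contact_force: [0.2, -2.8, -1.8]
opening: -0.004
```

Request:
carry_out(targets=[{"delta_pos": [0,-0.006,0],"twist": [0,0,0],"grip": 1},{"delta_pos": [0,-0.012,0],"twist": [0,0,0],"grip": 1},{"delta_pos": [0,-0.018,0],"twist": [0,0,0],"grip": 1},{"delta_pos": [0,-0.024,0],"twist": [0,0,0],"grip": 1},{"delta_pos": [0,-0.03,0],"twist": [0,0,0],"grip": 1}])

```text
clock: 4.82
eef_pos: [524.2, -25.7, 33.4]
tcp_rot: [-3.142, 0.0, -0.006]
contact_force: [0.3, -2.0, -2.0]
opening: 0.004
```

Request:
carry_out(targets=[{"delta_pos": [0,-0.005,0],"twist": [0,0,0],"grip": 1},{"delta_pos": [0,-0.01,0],"twist": [0,0,0],"grip": 1},{"delta_pos": [0,-0.015,0],"twist": [0,0,0],"grip": 1},{"delta_pos": [0,-0.02,0],"twist": [0,0,0],"grip": 1},{"delta_pos": [0,-0.025,0],"twist": [0,0,0],"grip": 1}])

```text
clock: 5.23
eef_pos: [524.3, -10.8, 33.4]
tcp_rot: [-3.142, 0.0, -0.006]
contact_force: [-0.2, -3.2, -1.9]
opening: 0.002
```

Request:
carry_out(targets=[{"delta_pos": [0,-0.003,0],"twist": [0,0,0],"grip": 1},{"delta_pos": [0,-0.006,0],"twist": [0,0,0],"grip": 1},{"delta_pos": [0,-0.009,0],"twist": [0,0,0],"grip": 1},{"delta_pos": [0,-0.012,0],"twist": [0,0,0],"grip": 1},{"delta_pos": [0,-0.015,0],"twist": [0,0,0],"grip": 1}])

```text
clock: 5.65
eef_pos: [524.4, -1.9, 33.4]
tcp_rot: [-3.142, 0.0, -0.006]
contact_force: [0.0, -2.2, -2.3]
opening: 0.002
```

Request:
carry_out(targets=[{"delta_pos": [0,-0.002,0],"twist": [0,0,0],"grip": 1},{"delta_pos": [0,-0.004,0],"twist": [0,0,0],"grip": 1},{"delta_pos": [0,-0.006,0],"twist": [0,0,0],"grip": 1},{"delta_pos": [0,-0.008,0],"twist": [0,0,0],"grip": 1},{"delta_pos": [0,-0.01,0],"twist": [0,0,0],"grip": 1}])

```text
clock: 6.07
eef_pos: [524.5, 4.0, 33.4]
tcp_rot: [-3.142, -0.0, -0.006]
contact_force: [-0.5, -3.0, -1.4]
opening: -0.001
```

Request:
carry_out(targets=[{"delta_pos": [0,-0.002,0],"twist": [0,0,0],"grip": 1},{"delta_pos": [0,-0.004,0],"twist": [0,0,0],"grip": 1},{"delta_pos": [0,-0.006,0],"twist": [0,0,0],"grip": 1},{"delta_pos": [0,-0.008,0],"twist": [0,0,0],"grip": 1},{"delta_pos": [0,-0.01,0],"twist": [0,0,0],"grip": 1}])

```text
clock: 6.48
eef_pos: [524.4, 10.1, 33.4]
tcp_rot: [3.142, 0.0, -0.006]
contact_force: [1.0, -2.7, -1.3]
opening: 0.004
```

Run:
```python
from h import *
for n in('scene','top'):
    p,d,c=grab(n);A=pts(d,c);X,Y,Z=A[...,0],A[...,1],A[...,2]
    m=(Z>38)&(Z<56)&(p.min(-1)>150)&(Y>60)&(Y<220)&(X>450)&(X<600)
    print(n,'board front y,z',np.percentile(Y[m],[50,95,99]).round(1),np.median(Z[m]).round(1))
    y=p.astype(int);m=(X>400)&(X<650)&(Y>60)&(Y<230)&(y[...,0]>150)&(y[...,1]>120)&(y[...,2]<80);print('yellow',A[m].round().tolist())
```

```text
scene board front y,z [154.6 182.5 184.2] 48.2
yellow [[598.0, 186.0, 21.0], [596.0, 183.0, 20.0], [591.0, 190.0, 23.0], [460.0, 183.0, 21.0], [458.0, 186.0, 20.0], [454.0, 186.0, 22.0], [453.0, 184.0, 21.0], [452.0, 189.0, 22.0], [450.0, 188.0, 22.0]]
top board front y,z [150.1 177.3 179.6] 50.1
yellow [[596.0, 193.0, 21.0], [596.0, 189.0, 24.0], [593.0, 194.0, 16.0], [593.0, 190.0, 16.0], [456.0, 190.0, 27.0], [452.0, 190.0, 28.0]]
```

Request:
carry_out(targets=[{"delta_pos": [0,-0.002,0],"twist": [0,0,0],"grip": 1},{"delta_pos": [0,-0.004,0],"twist": [0,0,0],"grip": 1},{"delta_pos": [0,-0.006,0],"twist": [0,0,0],"grip": 1},{"delta_pos": [0,-0.008,0],"twist": [0,0,0],"grip": 1},{"delta_pos": [0,-0.01,0],"twist": [0,0,0],"grip": 1}])

```text
clock: 7.0
eef_pos: [524.6, 16.0, 33.4]
tcp_rot: [3.142, -0.0, -0.006]
contact_force: [0.8, -3.3, -0.1]
opening: 0.002
```

Request:
carry_out(targets=[{"delta_pos": [0,-0.002,0],"twist": [0,0,0],"grip": 1},{"delta_pos": [0,-0.004,0],"twist": [0,0,0],"grip": 1},{"delta_pos": [0,-0.006,0],"twist": [0,0,0],"grip": 1},{"delta_pos": [0,-0.008,0],"twist": [0,0,0],"grip": 1},{"delta_pos": [0,-0.01,0],"twist": [0,0,0],"grip": 1}])

```text
clock: 7.42
eef_pos: [524.6, 22.1, 33.4]
tcp_rot: [3.142, -0.0, -0.006]
contact_force: [-0.9, -3.0, 0.2]
opening: 0.0
```

Request:
carry_out(targets=[{"delta_pos": [0,-0.002,0],"twist": [0,0,0],"grip": 1},{"delta_pos": [0,-0.004,0],"twist": [0,0,0],"grip": 1},{"delta_pos": [0,-0.006,0],"twist": [0,0,0],"grip": 1},{"delta_pos": [0,-0.008,0],"twist": [0,0,0],"grip": 1}])

```text
clock: 7.75
eef_pos: [524.6, 26.8, 33.4]
tcp_rot: [3.142, -0.0, -0.006]
contact_force: [0.4, -2.8, 1.6]
opening: 0.0
```

Request:
carry_out(targets=[{"delta_pos": [0,-0.002,0],"twist": [0,0,0],"grip": 1},{"delta_pos": [0,-0.004,0],"twist": [0,0,0],"grip": 1},{"delta_pos": [0,-0.006,0],"twist": [0,0,0],"grip": 1},{"delta_pos": [0,-0.008,0],"twist": [0,0,0],"grip": 1}])

```text
clock: 8.08
eef_pos: [524.6, 31.7, 33.4]
tcp_rot: [-3.142, 0.0, -0.006]
contact_force: [-0.3, -4.4, 0.1]
opening: -0.001
```

Request:
carry_out(targets=[{"delta_pos": [0,-0.0015,0],"twist": [0,0,0],"grip": 1},{"delta_pos": [0,-0.003,0],"twist": [0,0,0],"grip": 1},{"delta_pos": [0,-0.005,0],"twist": [0,0,0],"grip": 1}])

```text
clock: 8.33
eef_pos: [524.4, 34.7, 33.3]
tcp_rot: [-3.141, 0.0, -0.006]
contact_force: [1.1, -1.4, -1.6]
opening: 0.0
```

```bash
cat > z.py <<'E'
from h import *
for n in('scene','top'):
    p,d,c=grab(n);cv2.imwrite(n+'2.png',p[:,:,::-1]);A=pts(d,c);np.save(n+'2.npy',A);X,Y,Z=A[...,0],A[...,1],A[...,2]
    for lo,hi in((455,500),(550,595)):
        m=(Z>36)&(Z<56)&(p.min(-1)>150)&(Y>60)&(Y<215)&(X>lo)&(X<hi)
        for y0 in(70,130,160,180):
            k=m&(Y>y0)&(Y<y0+20)
            if k.sum()>3: print(n,lo,y0,k.sum(),np.median(Z[k]).round(1),end=' | ')
        print('front',np.percentile(Y[m],98).round(1))
E
python3 z.py
```

```text
scene 455 70 12 42.5 | scene 455 130 39 43.2 | scene 455 160 81 43.6 | scene 455 180 84 43.4 | front 208.2
scene 550 130 34 48.0 | scene 550 160 74 47.4 | scene 550 180 73 47.2 | front 207.0
top 455 70 16 44.5 | top 455 130 14 44.6 | top 455 160 64 44.9 | top 455 180 63 43.4 | front 204.3
top 550 130 14 45.6 | top 550 160 63 45.0 | top 550 180 62 44.3 | front 202.5
```

Request:
carry_out(targets=[{"delta_pos": [0,-0.0015,0],"twist": [0,0,0],"grip": 1},{"delta_pos": [0,-0.003,0],"twist": [0,0,0],"grip": 1},{"delta_pos": [0,-0.003,0],"twist": [0,0,0],"grip": 1}])

```text
clock: 8.68
eef_pos: [524.6, 36.4, 33.4]
tcp_rot: [3.142, -0.0, -0.006]
contact_force: [-0.4, -2.3, -0.5]
opening: 0.0
```

```bash
python3 z.py
```

```text
scene 455 70 11 42.5 | scene 455 130 34 42.5 | scene 455 160 75 42.4 | scene 455 180 83 42.7 | front 209.5
scene 550 130 29 43.0 | scene 550 160 65 42.4 | scene 550 180 70 42.7 | front 209.6
top 455 70 14 43.7 | top 455 130 5 45.9 | top 455 160 63 44.2 | top 455 180 68 45.1 | front 204.3
top 550 130 12 42.9 | top 550 160 63 43.9 | top 550 180 61 44.1 | front 204.4
```

Request:
carry_out(targets=[{"delta_pos": [0,-0.001,0],"twist": [0,0,0],"grip": 1},{"delta_pos": [0,-0.002,0],"twist": [0,0,0],"grip": 1},{"delta_pos": [0,-0.003,0],"twist": [0,0,0],"grip": 1}])

```text
clock: 9.03
eef_pos: [524.6, 38.1, 33.4]
tcp_rot: [3.141, 0.0, -0.006]
contact_force: [0.1, -3.7, -1.5]
opening: -0.004
```

Request:
carry_out(targets=[{"delta_pos": [0,-0.001,0],"twist": [0,0,0],"grip": 1},{"delta_pos": [0,-0.002,0],"twist": [0,0,0],"grip": 1},{"delta_pos": [0,-0.003,0],"twist": [0,0,0],"grip": 1}])

```text
clock: 9.28
eef_pos: [525.0, 39.6, 33.4]
tcp_rot: [3.141, -0.001, -0.006]
contact_force: [1.9, -8.5, -1.7]
opening: 0.001
```

Request:
carry_out(targets=[{"delta_pos": [0,0.01,0],"twist": [0,0,0],"grip": 1},{"delta_pos": [0,0.05,0],"twist": [0,0,0],"grip": 1},{"delta_pos": [0,0.08,-0.04],"twist": [0,0,0],"grip": 1},{"delta_pos": [0,0.08,-0.1],"twist": [0,0,0],"grip": 1},{"delta_pos": [0,0.08,-0.16],"twist": [0,0,0],"grip": 1}])

```text
clock: 9.7
eef_pos: [523.3, -8.8, 129.7]
tcp_rot: [-3.141, 0.003, -0.008]
contact_force: [1.7, 0.1, 0.5]
opening: 0.004
```

Request:
carry_out(targets=[{"delta_pos": [0,0,-0.06],"twist": [0,0,0],"grip": 1},{"delta_pos": [0,0,-0.12],"twist": [0,0,0],"grip": 1},{"delta_pos": [0,0,-0.16],"twist": [0,0,0],"grip": 1},{"delta_pos": [0,0,-0.16],"twist": [0,0,0],"grip": 1}])

```text
clock: 10.03
eef_pos: [527.3, -8.0, 231.1]
tcp_rot: [-3.141, -0.009, -0.006]
contact_force: [1.3, -0.0, 0.9]
opening: -0.001
```

```bash
python3 z.py
python3 - <<'E'
from h import *
print(r.sense()['eef_pos'])
for n in('top','scene'):
  A=np.load(n+'2.npy');p=cv2.imread(n+'2.png').astype(int)
  m=(A[...,0]>480)&(A[...,0]<570)&(A[...,1]>220)&(A[...,1]<300)&(p[...,2]>110)&(p[...,1]<70)&(p[...,0]<70)&(A[...,2]>70)
  print(n,m.sum(),A[m].mean(0).round(1),A[m].min(0).round(1),A[m].max(0).round(1))
cv2.imwrite('pics/c3.png',cv2.resize(cv2.imread('scene2.png')[160:310,240:440],(800,600),interpolation=cv2.INTER_CUBIC))
E
```

```text
scene 455 70 8 42.0 | scene 455 130 17 43.3 | scene 455 160 72 42.4 | scene 455 180 84 42.7 | front 212.6
scene 550 130 18 43.1 | scene 550 160 70 42.7 | scene 550 180 71 42.5 | front 211.9
top 455 70 24 45.8 | top 455 160 62 44.4 | top 455 180 69 45.1 | front 207.2
top 550 70 17 44.3 | top 550 160 61 44.5 | top 550 180 60 44.0 | front 207.8
[524.84417507  -7.94147448 226.35032848]
top 15 [525.1 256.4  79.7] [517.1 249.   74. ] [531.7 264.3  84.3]
scene 28 [521.7 262.4  75.4] [516.3 254.1  71. ] [530.2 267.6  79.4]
```

View pics/c3.png

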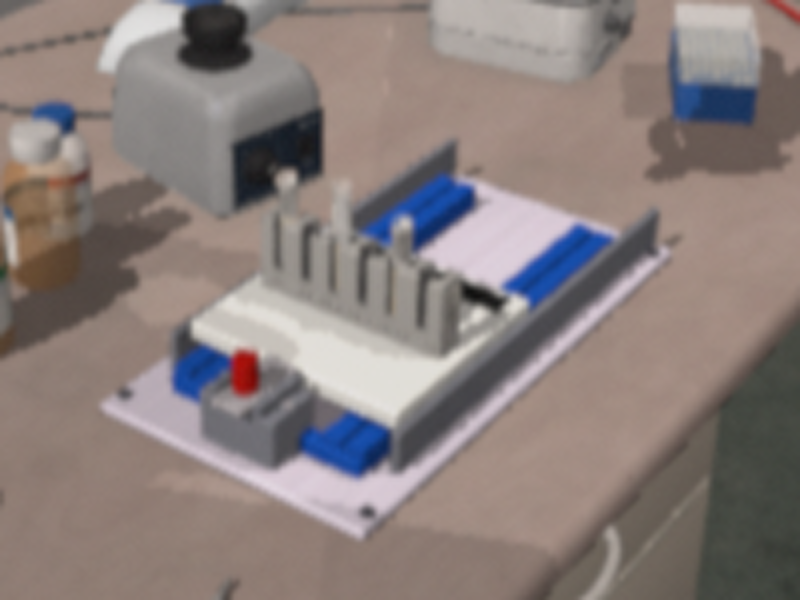

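Request:
carry_out(targets=[{"delta_pos": [0,-0.06,0],"twist": [0,0,0],"grip": 1},{"delta_pos": [0,-0.12,0],"twist": [0,0,0],"grip": 1},{"delta_pos": [0,-0.18,0],"twist": [0,0,0],"grip": 1},{"delta_pos": [0,-0.24,0],"twist": [0,0,0],"grip": 1},{"delta_pos": [0,-0.3,0],"twist": [0,0,0],"grip": 1}])

```text
clock: 10.55
eef_pos: [524.2, 173.3, 223.5]
tcp_rot: [3.141, 0.003, -0.007]
contact_force: [1.0, -0.9, -0.3]
opening: -0.002
```

Request:
carry_out(targets=[{"delta_pos": [0,-0.06,0],"twist": [0,0,0],"grip": 1},{"delta_pos": [0,-0.12,0],"twist": [0,0,0],"grip": 1},{"delta_pos": [0,-0.17,0],"twist": [0,0,0],"grip": 1},{"delta_pos": [0,-0.205,0],"twist": [0,0,0],"grip": 1},{"delta_pos": [0,-0.205,0],"twist": [0,0,0],"grip": 1}])

```text
clock: 10.97
eef_pos: [525.2, 298.4, 223.2]
tcp_rot: [-3.141, 0.002, -0.003]
contact_force: [-1.0, -0.8, 0.1]
opening: -0.004
```

Run:
```python
from h import *
s=r.sense();print(s['eef_pos'],s['tcp_rot'])
for n in ('wrist',):
  p,d,c=grab(n,'w2.png');A=pts(d,c);p=p[:,:,::-1].astype(int)
  m=(A[...,0]>480)&(A[...,0]<570)&(A[...,1]>200)&(A[...,1]<300)&(p[...,2]>90)&(p[...,1]<70)&(p[...,0]<70)
  if m.sum(): print(m.sum(),np.median(A[m],0).round(1),np.percentile(A[m],[2,98],axis=0).round(1))
```

```text
[525.19103858 298.43431435 223.18904714] [-3.14129265e+00  2.48593363e-03 -3.44251203e-03]
361 [525.5 260.6  77.1] [[517.9 249.8  56.7]
 [533.1 265.7  78.8]]
```

View pics/w2.png

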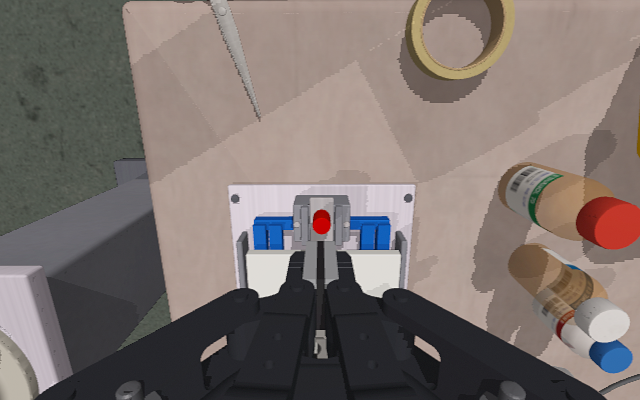

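Request:
carry_out(targets=[{"delta_pos": [0,0,0.06],"twist": [0,0,0],"grip": 1},{"delta_pos": [0,0,0.12],"twist": [0,0,0],"grip": 1},{"delta_pos": [0,0,0.18],"twist": [0,0,0],"grip": 1},{"delta_pos": [0,0,0.23],"twist": [0,0,0],"grip": 1},{"delta_pos": [0,0,0.265],"twist": [0,0,0],"grip": 1}])

```text
clock: 11.43
eef_pos: [524.0, 292.5, 62.3]
tcp_rot: [3.139, 0.005, -0.007]
contact_force: [-0.8, -0.2, 0.4]
opening: 0.0
```

Request:
carry_out(targets=[{"delta_pos": [0,0,0],"twist": [0,0,0],"grip": 1},{"delta_pos": [0,0,0],"twist": [0,0,0],"grip": 1},{"delta_pos": [0,0,0],"twist": [0,0,0],"grip": 1}])

```text
clock: 11.68
eef_pos: [526.8, 294.6, 67.2]
tcp_rot: [-3.141, -0.0, -0.007]
contact_force: [0.3, 0.5, 0.3]
opening: -0.001
```

Request:
carry_out(targets=[{"delta_pos": [0,0.005,0],"twist": [0,0,0],"grip": 1},{"delta_pos": [0,0.01,0],"twist": [0,0,0],"grip": 1},{"delta_pos": [0,0.015,0.002],"twist": [0,0,0],"grip": 1},{"delta_pos": [0,0.02,0.003],"twist": [0,0,0],"grip": 1},{"delta_pos": [0,0.025,0.003],"twist": [0,0,0],"grip": 1}])

```text
clock: 12.1
eef_pos: [526.3, 279.6, 65.0]
tcp_rot: [-3.141, -0.001, -0.006]
contact_force: [0.4, 0.2, 0.4]
opening: 0.001
```

Request:
carry_out(targets=[{"delta_pos": [0,0.003,0],"twist": [0,0,0],"grip": 1},{"delta_pos": [0,0.006,0],"twist": [0,0,0],"grip": 1},{"delta_pos": [0,0.009,0],"twist": [0,0,0],"grip": 1},{"delta_pos": [0,0.012,0],"twist": [0,0,0],"grip": 1},{"delta_pos": [0,0.015,0],"twist": [0,0,0],"grip": 1}])

```text
clock: 12.52
eef_pos: [526.2, 271.0, 64.7]
tcp_rot: [-3.141, -0.0, -0.006]
contact_force: [-0.6, 1.6, 1.5]
opening: -0.001
```

Request:
carry_out(targets=[{"delta_pos": [0,0.003,0],"twist": [0,0,0],"grip": 1},{"delta_pos": [0,0.006,0],"twist": [0,0,0],"grip": 1},{"delta_pos": [0,0.009,0],"twist": [0,0,0],"grip": 1},{"delta_pos": [0,0.012,0],"twist": [0,0,0],"grip": 1},{"delta_pos": [0,0.015,0],"twist": [0,0,0],"grip": 1}])

```text
clock: 12.93
eef_pos: [526.2, 261.8, 64.6]
tcp_rot: [-3.141, -0.0, -0.006]
contact_force: [0.8, 1.3, 0.9]
opening: 0.001
```

Request:
carry_out(targets=[{"delta_pos": [0,0.0025,0],"twist": [0,0,0],"grip": 1},{"delta_pos": [0,0.005,0],"twist": [0,0,0],"grip": 1},{"delta_pos": [0,0.0075,0],"twist": [0,0,0],"grip": 1}])

```text
clock: 13.18
eef_pos: [526.1, 257.3, 64.6]
tcp_rot: [-3.141, -0.0, -0.006]
contact_force: [0.1, 0.9, 1.9]
opening: 0.002
```

Request:
carry_out(targets=[{"delta_pos": [0,0.0025,0],"twist": [0,0,0],"grip": 1},{"delta_pos": [0,0.005,0],"twist": [0,0,0],"grip": 1},{"delta_pos": [0,0.005,0],"twist": [0,0,0],"grip": 1}])

```text
clock: 13.43
eef_pos: [526.0, 254.1, 64.6]
tcp_rot: [3.141, 0.0, -0.006]
contact_force: [0.9, 0.8, -0.8]
opening: -0.002
```

Request:
carry_out(targets=[{"delta_pos": [0,0.0025,0],"twist": [0,0,0],"grip": 1},{"delta_pos": [0,0.005,0],"twist": [0,0,0],"grip": 1}])

```text
clock: 13.6
eef_pos: [526.1, 252.7, 64.7]
tcp_rot: [-3.139, -0.0, -0.007]
contact_force: [-2.1, 15.9, -1.9]
opening: 0.001
```

Request:
carry_out(targets=[{"delta_pos": [0,0,0],"twist": [0,0,0],"grip": 1},{"delta_pos": [0,-0.01,0],"twist": [0,0,0],"grip": 1},{"delta_pos": [0,-0.05,0],"twist": [0,0,0],"grip": 1},{"delta_pos": [0,-0.08,-0.04],"twist": [0,0,0],"grip": 1},{"delta_pos": [0,-0.08,-0.1],"twist": [0,0,0],"grip": 1}])

```text
clock: 14.02
eef_pos: [524.1, 300.6, 122.1]
tcp_rot: [3.139, 0.005, -0.005]
contact_force: [1.0, -0.1, 0.6]
opening: 0.002
```

Request:
carry_out(targets=[{"delta_pos": [0,0,-0.06],"twist": [0,0,0],"grip": 1},{"delta_pos": [0,0,-0.12],"twist": [0,0,0],"grip": 1},{"delta_pos": [0,0,-0.16],"twist": [0,0,0],"grip": 1},{"delta_pos": [0,0,-0.16],"twist": [0,0,0],"grip": 1},{"delta_pos": [0,0,-0.16],"twist": [0,0,0],"grip": 1}])

```text
clock: 14.43
eef_pos: [526.8, 299.6, 221.9]
tcp_rot: [-3.141, -0.002, -0.006]
contact_force: [0.5, 0.2, -1.2]
opening: 0.002
```

```bash
python3 z.py
python3 - <<'E'
from h import *
print(r.sense()['eef_pos'],r.sense()['contact_force'])
p,d,c=grab('wrist');A=pts(d,c);q=p[:,:,::-1].astype(int)
m=(A[...,0]>480)&(A[...,0]<570)&(A[...,1]>200)&(A[...,1]<300)&(q[...,2]>90)&(q[...,1]<70)&(q[...,0]<70)
if m.sum(): print('knob',m.sum(),np.median(A[m],0).round(1),np.percentile(A[m],[2,98],axis=0).round(1))
a=cv2.resize(cv2.imread('scene2.png')[140:310,200:440],(800,567),interpolation=cv2.INTER_CUBIC)
cv2.imwrite('pics/c4.png',a);cv2.imwrite('pics/w3.png',p[:,:,::-1])
for q in('tube_a','carrier'):
  models_=models.cut_out(q,'scene')
  A=np.load('scene2.npy')
  for o in models_[:3]: w=A[o['pixels']];print(q,round(o['confidence'],2),np.nanmedian(w,0).round(),np.nanpercentile(w,98,axis=0).round())
E
```

```text
scene 455 130 21 43.0 | scene 455 160 77 42.7 | scene 455 180 86 42.7 | front 212.5
scene 550 130 15 43.6 | scene 550 160 66 42.6 | scene 550 180 55 42.5 | front 212.8
top 455 70 31 44.2 | top 455 160 62 43.0 | top 455 180 64 44.5 | front 207.2
top 550 70 29 45.2 | top 550 160 62 45.9 | top 550 180 61 44.2 | front 207.5
[525.47429258 298.89834874 219.37806405] [-0.11234571  0.8909239  -0.36488307]
knob 95 [525.7 240.6  61.9] [[518.5 237.1  54.6]
 [532.6 241.6  71.5]]
tube_a 0.6 [488. 142. 112.] [494. 146. 130.]
carrier 0.66 [520. 147.  73.] [595. 151.  99.]
```

View pics/c4.png

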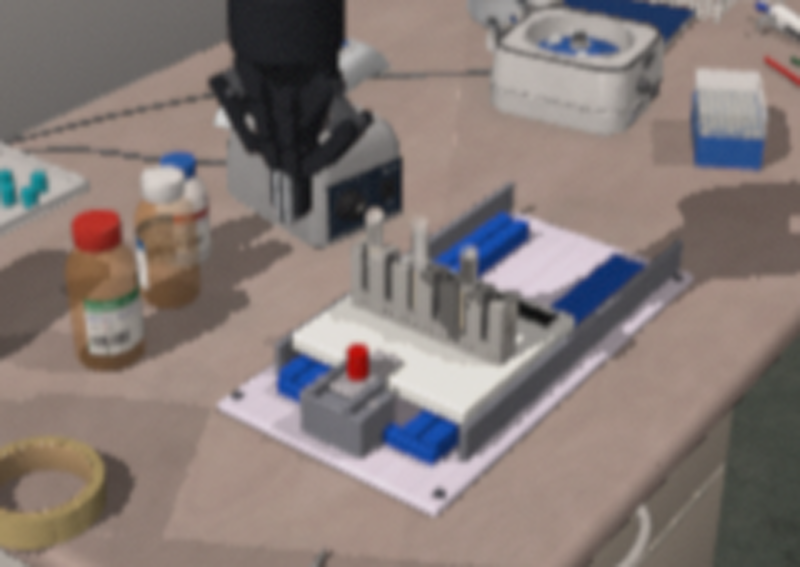

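View pics/w3.png

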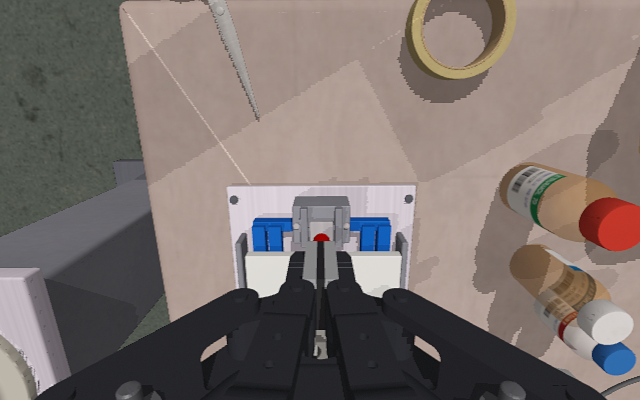

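```bash
python3 -c "
from h import *
print(r.sign_off(), r.sense()['clock'])"
```

```text
the job is handed in; nothing more can be done
the job is handed in; nothing more can be done
```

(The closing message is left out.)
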